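Sort unlidded tins into the reject bin and tally each one

TASK

Clear the tins off the rubber mat: stand each lidded tin in the shallow aluminium tray, and each tin that has no lid upright in the deeper grey reject bin, every tin flat on the floor of its tray or bin. Each time you have put a reject in the bin, and before the next reject goes in, count it on the tally counter by swinging its sprung lever to the stop and letting it spring back home, so that the counter has moved on exactly one step per reject. Leave the label roll and the thermometer where they lie.

Things in the scene. Friction and masses are not known exactly. Their poses are not given: they have to be found in the camera images.
- tray: Shallow open aluminium tray for good (lidded) tins, fixed to the table, 270 x 130 mm outside, 14 mm high, walls 4 mm thick, inner floor 4 mm above its origin. Origin: centre of the underside; x along its 270 mm length. It may be on the left or the right of the robot. Room for three tins in a row along x.
- bin: Deeper open grey plastic reject bin, fixed to the table, 270 x 130 mm outside, 40 mm high, walls 4 mm thick, inner floor 4 mm above its origin. Origin: centre of the underside; x along its 270 mm length. On the side opposite to the tray. Room for three tins in a row along x.
- mat: Thin black rubber mat, fixed, 330 x 210 x 3 mm, on which all the tins stand at the start in two columns of three places 110 mm apart (each up to about 15 mm off); some places are empty. Origin: centre of the underside; x along its 330 mm length.
- lever_pivot (a point): Point on the vertical axis of the tally counter's lever, at the height of post_mid (87 mm above the table). The counter is a fixed grey box 110 x 110 x 40 mm with feet, a white wheel with ten upright pins on top, and a flat steel lever whose arm lies 58 to 65 mm above the table and reaches out beyond the box on the robot's side.
- post_mid (a point): Middle of the free part of the upright black grip post at the outer end of the lever: 12 mm in diameter, from 65 to 106 mm above the table (this point is at 87 mm, 100 mm from the lever's axis). Moves with the lever.
- tally_lever (a joint): Angle of the tally lever (rad): 0 at rest, 0.85 at its stop. It swings horizontally about the vertical axis through lever_pivot; positive is counter-clockwise seen from above, so the post moves from the robot's left to its right. A spring pulls it back to 0 (about 2.5 N at the post at rest, 5 N at the stop, plus about 0.5 N when it drives the wheel).
- tally_wheel (a joint): Angle of the counting wheel (rad): 0 at the start; a pawl on the lever moves it on by about 0.63 (one count, a tenth of a turn, to within 0.04) in the last part of each full swing of the lever to its stop; it stays when the lever returns.
- tin_a: Good tin: round gold tin closed with its lid, 66 mm in diameter, 22 mm high, about 0.06 kg. Origin: centre of its underside; z up its axis. One to three of these are present.
- tin_b: Good tin: round gold tin closed with its lid, 66 mm in diameter, 22 mm high, about 0.06 kg. Origin: centre of its underside; z up its axis. One to three of these are present.
- tin_c: Good tin: round gold tin closed with its lid, 66 mm in diameter, 22 mm high, about 0.06 kg. Origin: centre of its underside; z up its axis. One to three of these are present.
- open_a: Reject: round gold tin without a lid, black roe showing in its open top, 66 mm in diameter, 25 mm high overall (wall 20 mm), about 0.085 kg. Origin: centre of its underside; z up its axis. Always present, three in all.
- open_b: Reject: round gold tin without a lid, black roe showing in its open top, 66 mm in diameter, 25 mm high overall (wall 20 mm), about 0.085 kg. Origin: centre of its underside; z up its axis. Always present, three in all.
- open_c: Reject: round gold tin without a lid, black roe showing in its open top, 66 mm in diameter, 25 mm high overall (wall 20 mm), about 0.085 kg. Origin: centre of its underside; z up its axis. Always present, three in all.
- label_roll: Bystander: white label roll lying flat, 83 mm in diameter, 40 mm high, on the robot's side of the tally counter. Leave it. Origin: centre of its underside.
- thermometer: Bystander: white probe thermometer, 167 x 34 x 17 mm, lying at the far right of the table. Leave it. Origin: centre of its underside.

How it is judged:
On the way, in this order (a step that is already met when the one before it is completed fails the run):
1. a first unlidded tin stands upright on the floor of the reject bin, let go (((x of open_a in the frame of bin between -0.105 and 0.105 m and y of open_a in the frame of bin between -0.035 and 0.035 m and z of open_a in the frame of bin between -0.002 and 0.01 m and angle between open_a's own z axis and vertical below 0.15 rad and linear speed of open_a below 0.05 m/s and contact force between open_a and the fingers below 0.1 N) or (x of open_b in the frame of bin between -0.105 and 0.105 m and y of open_b in the frame of bin between -0.035 and 0.035 m and z of open_b in the frame of bin between -0.002 and 0.01 m and angle between open_b's own z axis and vertical below 0.15 rad and linear speed of open_b below 0.05 m/s and contact force between open_b and the fingers below 0.1 N) or (x of open_c in the frame of bin between -0.105 and 0.105 m and y of open_c in the frame of bin between -0.035 and 0.035 m and z of open_c in the frame of bin between -0.002 and 0.01 m and angle between open_c's own z axis and vertical below 0.15 rad and linear speed of open_c below 0.05 m/s and contact force between open_c and the fingers below 0.1 N))), for 0.2 s.
2. the counter has moved on one step and the lever is back at rest, untouched (value of joint tally_wheel between 0.471239 and 0.785398 rad and value of joint tally_lever below 0.08 rad and contact force between tally_lever and the fingers below 0.1 N), for 0.2 s.
3. two unlidded tins stand in the reject bin ((((x of open_a in the frame of bin between -0.105 and 0.105 m and y of open_a in the frame of bin between -0.035 and 0.035 m and z of open_a in the frame of bin between -0.002 and 0.01 m and angle between open_a's own z axis and vertical below 0.15 rad and linear speed of open_a below 0.05 m/s and contact force between open_a and the fingers below 0.1 N) and (x of open_b in the frame of bin between -0.105 and 0.105 m and y of open_b in the frame of bin between -0.035 and 0.035 m and z of open_b in the frame of bin between -0.002 and 0.01 m and angle between open_b's own z axis and vertical below 0.15 rad and linear speed of open_b below 0.05 m/s and contact force between open_b and the fingers below 0.1 N)) or ((x of open_a in the frame of bin between -0.105 and 0.105 m and y of open_a in the frame of bin between -0.035 and 0.035 m and z of open_a in the frame of bin between -0.002 and 0.01 m and angle between open_a's own z axis and vertical below 0.15 rad and linear speed of open_a below 0.05 m/s and contact force between open_a and the fingers below 0.1 N) and (x of open_c in the frame of bin between -0.105 and 0.105 m and y of open_c in the frame of bin between -0.035 and 0.035 m and z of open_c in the frame of bin between -0.002 and 0.01 m and angle between open_c's own z axis and vertical below 0.15 rad and linear speed of open_c below 0.05 m/s and contact force between open_c and the fingers below 0.1 N)) or ((x of open_b in the frame of bin between -0.105 and 0.105 m and y of open_b in the frame of bin between -0.035 and 0.035 m and z of open_b in the frame of bin between -0.002 and 0.01 m and angle between open_b's own z axis and vertical below 0.15 rad and linear speed of open_b below 0.05 m/s and contact force between open_b and the fingers below 0.1 N) and (x of open_c in the frame of bin between -0.105 and 0.105 m and y of open_c in the frame of bin between -0.035 and 0.035 m and z of open_c in the frame of bin between -0.002 and 0.01 m and angle between open_c's own z axis and vertical below 0.15 rad and linear speed of open_c below 0.05 m/s and contact force between open_c and the fingers below 0.1 N)))), for 0.2 s.
4. the counter has moved on two steps and the lever is back at rest (value of joint tally_wheel between 1.09956 and 1.41372 rad and value of joint tally_lever below 0.08 rad and contact force between tally_lever and the fingers below 0.1 N), for 0.2 s.
5. all three unlidded tins stand in the reject bin (x of open_a in the frame of bin between -0.105 and 0.105 m and y of open_a in the frame of bin between -0.035 and 0.035 m and z of open_a in the frame of bin between -0.002 and 0.01 m and angle between each of open_a, open_b, open_c's own z axis and vertical below 0.15 rad and linear speed of each of open_a, open_b, open_c below 0.05 m/s and contact force between each of open_a, open_b, open_c and the fingers below 0.1 N and x of open_b in the frame of bin between -0.105 and 0.105 m and y of open_b in the frame of bin between -0.035 and 0.035 m and z of open_b in the frame of bin between -0.002 and 0.01 m and x of open_c in the frame of bin between -0.105 and 0.105 m and y of open_c in the frame of bin between -0.035 and 0.035 m and z of open_c in the frame of bin between -0.002 and 0.01 m), for 0.2 s.
6. the counter has moved on three steps and the lever is back at rest (value of joint tally_wheel between 1.72788 and 2.04204 rad and value of joint tally_lever below 0.08 rad and contact force between tally_lever and the fingers below 0.1 N), for 0.2 s.
At the end, for the whole second after the job is handed in: Unlidded tins upright on the bin's floor, lidded tins on the tray's floor (tilt under 0.15 rad, base within 6 mm of the floor), at rest and let go; the counter three steps (within a quarter step) on from its start; the lever within 0.08 rad of rest (all of step 5 and all of step 6 and x of tin_a in the frame of tray between -0.105 and 0.105 m and y of tin_a in the frame of tray between -0.035 and 0.035 m and z of tin_a in the frame of tray between -0.002 and 0.01 m and angle between each of tin_a, tin_b, tin_c's own z axis and vertical below 0.15 rad and linear speed of each of tin_a, tin_b, tin_c below 0.05 m/s and contact force between each of tin_a, tin_b, tin_c and the fingers below 0.1 N and x of tin_b in the frame of tray between -0.105 and 0.105 m and y of tin_b in the frame of tray between -0.035 and 0.035 m and z of tin_b in the frame of tray between -0.002 and 0.01 m and x of tin_c in the frame of tray between -0.105 and 0.105 m and y of tin_c in the frame of tray between -0.035 and 0.035 m and z of tin_c in the frame of tray between -0.002 and 0.01 m); the robot touches nothing.
It fails at once if the counter is moved on more than three steps (value of joint tally_wheel above 2.13628 rad).
It fails at once if the label roll or the thermometer is moved more than 3 cm (distance of any of label_roll, thermometer from where it was at the start of the episode above 0.03 m).
Of tin_a, tin_b, tin_c only 1 to 3 are there at a start; the rules pass over those that are not, and their reading is None.
At some moment in a run one of tin_a, tin_b, tin_c, open_a, open_b, open_c may be knocked a few centimetres aside while the robot is not near it.
It also fails if it takes over 210 s, if anything falls off the work surface, if the arm or the gripper's body presses on something with over 40 N, if the wrist force passes 120 N, or if a joint passes its speed limit or range.

ROBOT

A 7-joint arm with a two-finger parallel gripper is mounted at the origin on a cart in front of the work surface, level with it; the furniture and walls round the work are solid. World frame = base frame: x ahead of the robot, y to its left, z up, the work surface at z = 0. Lengths are in m, angles in rad, forces in N, time in s.
With the tool pointing down it reaches from about 0.425 to 0.875 m from the base axis. Payload 9.9 kg.
Tool frame: the origin (TCP) lies at the very end of the fingers, on their centre line; the grasp point (between the pads) lies 19 mm behind it; z points along the fingers, y is the line along which they close (so a half turn about z gives the same grasp; the last joint's range is limited). The gripper opens to 85 mm and grips with 20 to 120 N. Pads are 22 mm wide; open, the fingers measure 114 mm over their backs; the gripper's body (76 mm by 85 mm) begins 54 mm behind the grasp point. The pads swing forward as they close: fully open they stand 13 mm farther back than shut.
Start: joints at [1.062, 0.576, 0.025, 1.437, -0.015, 1.129, -0.057], TCP at [0.278, -0.615, 0.231] pointing down, gripper open.
Joint ranges: [-2.76, 2.76], [-0.34, 2.15], [-1.52, 1.57], [0.19, 2.46], [-1.09, 4.23], [0.17, 1.99], [-2.82, 2.82]. Speed limits (rad/s): [2.22, 2.22, 3.01, 3.01, 3.14, 3.14, 3.14].

INTERFACE

Orientations are given as a rotation vector (axis times angle).
In Python, from rig import r, capture gives the robot as it stands. Calls block until the motion is done:
- r.move_ptp(position, orientation): joint-space move of the TCP to a pose.
- r.servo_line(position, rot=None, velocity=0.15, contact_N=None): straight line of the TCP; rot=None keeps the orientation; velocity is the mean speed in m/s. With contact_N (N) it stops when the force on the tool has changed by that much, and returns True; else False.
- r.set_joints(angles): joint-space move.
- r.set_gripper(opening, force=None): finger opening in m; force is the grip in N (None keeps the last); returns when the fingers have stopped.
- r.pause(seconds).
- r.inverse_kinematics(position, orientation): joint angles nearest the present ones, or None.
- capture(name): name is "scene" or "top" or "wrist"; returns a dict with "image" (480x640x3 uint8, red, green, blue), "intrinsics" (3x3 intrinsics, pixels), "R" (3x3) and "t" (3): a world point X has camera coordinates R X + t; the wrist camera has in their place "hand_eye" (4x4, takes a point from camera to tool coordinates, whose origin is the TCP and whose axes are the flange's). Camera axes: x right, y down, z forward; pixel columns grow to the right and rows downward; lengths in m; the calibration is good to about 2 mm. A picture is of the moment at which its call begins: read the wrist's pose just before it. There is no depth.
A pose or a line that the arm cannot do raises r.IKError and nothing moves.
- r.finish_job(): hands the job in; it is judged then, once.
Readings, each from a call of its own:
- r.read_time(): time.
- r.read_joint_pos(): joint angles.
- r.read_joint_velocities(): joint speeds.
- r.read_joint_torque(): joint torques, N m.
- r.read_eef_pos(): TCP position.
- r.read_eef_rot(): TCP orientation.
- r.read_contact_force(): force on the tool from outside, world axes, zero at the start.
- r.read_torque(): the same for the moment, N m.
- r.read_finger_gap(): finger opening in m.
- r.read_grip_force(): force on a finger pad.
Only numpy, scipy, OpenCV 4.12 (cv2) and the standard library are available. Lean on these libraries where they do the work, as an engineer would, in place of code of your own. Each camera call takes 0.05 s, during which the arm holds its last target. There are 200 camera calls.

## Working session

There is one attempt and no reset: what is moved stays moved. The work goes in short steps, each a Python script; the robot and the scene stay as the last script left them, time stands still between calls to the robot, and variables do not carry over. Pictures are saved under pics/ and viewed, at most 14 in all, crops included, and the job is handed in when it is done.

```bash
ls; mkdir -p pics; python3 - <<'E'
from rig import r,capture
import cv2,numpy as np
for n in("scene","top"):
    c=capture(n);cv2.imwrite(f"pics/{n}0.png",c["image"][:,:,::-1]);np.savez(f"{n}0.npz",**c)
    print(n,c["intrinsics"].tolist(),np.round(-c["R"].T@c["t"],3),np.round(c["R"],3).tolist())
print(r.read_eef_pos(),r.read_eef_rot(),r.read_time(),capture("wrist")["hand_eye"])
E
```

```text
pics
scene [[531.6257369095778, 0.0, 312.6875337133242], [0.0, 531.6257369095778, 246.08027320519994], [0.0, 0.0, 1.0]] [-0.163  0.726  0.784] [[-0.766, -0.643, -0.008], [-0.344, 0.42, -0.84], [0.544, -0.64, -0.543]]
top [[436.8733857894436, 0.0, 320.12399822686785], [0.0, 436.8733857894436, 237.65343506949782], [0.0, 0.0, 1.0]] [ 0.418 -0.093  1.219] [[-0.004, -1.0, -0.009], [-0.994, 0.005, -0.109], [0.109, 0.009, -0.994]]
[ 0.27804173 -0.61465989  0.23053596] [-3.06963053e+00 -6.62038355e-01  5.79933739e-04] 0.1 [[ 7.69680305e-04 -9.46550906e-01 -3.22553546e-01  8.31520056e-02]
 [ 9.99999645e-01  6.17809110e-04  5.73214156e-04  9.95623292e-04]
 [-3.43299860e-04 -3.22553873e-01  9.46551045e-01 -1.43366637e-01]
 [ 0.00000000e+00  0.00000000e+00  0.00000000e+00  1.00000000e+00]]
```

View pics/top0.png

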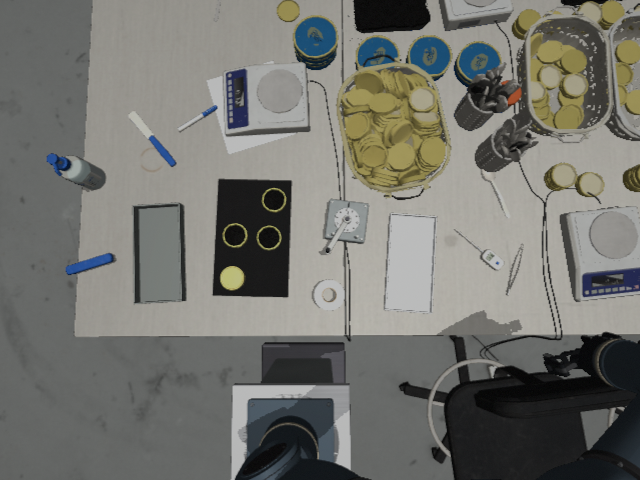

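View pics/scene0.png

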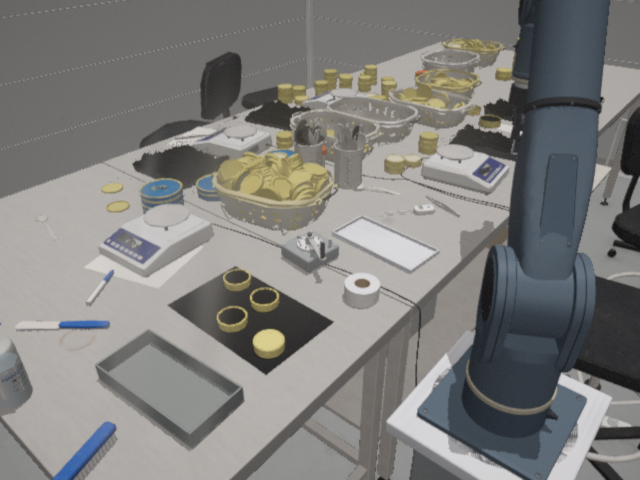

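Top view: the bin is on the left at (160,253) and the tray on the right at (411,263). The mat is at (252,238), with open tins at (273,200), (235,235) and (269,238). There is one lidded tin at (232,278). The lever runs from its pivot at (347,218) to its post near (325,250), and the label roll is at (328,294). The scene view agrees.

```bash
cat > h.py <<'E'
import cv2,numpy as np
from rig import r,capture
def ray(c,uv,z):
    K,R,t=c["intrinsics"],c["R"],c["t"]
    d=R.T@np.linalg.inv(K)@np.array([uv[0],uv[1],1.]);o=-R.T@t
    return o+d*(z-o[2])/d[2]
def proj(c,X):
    p=c["intrinsics"]@(c["R"]@np.asarray(X,float)+c["t"]);return p[:2]/p[2]
def tins(c):
    """gold blobs (filled), with roe fraction -> list of (kind,xyz centre of rim,diam)"""
    im=np.ascontiguousarray(c["image"]);hsv=cv2.cvtColor(im,cv2.COLOR_RGB2HSV)
    m=cv2.inRange(hsv,(18,70,70),(38,255,255));m[:,:120]=0;m[:165]=0;m[310:]=0;m[:,450:]=0
    m=cv2.morphologyEx(m,cv2.MORPH_CLOSE,np.ones((3,3)))
    out=[]
    for k in cv2.findContours(m,cv2.RETR_EXTERNAL,cv2.CHAIN_APPROX_NONE)[0]:
        if len(k)<20: continue
        (u,v),(a,b),_=cv2.minAreaRect(k)
        if not 17<max(a,b)<34: continue
        (u,v),_=cv2.minEnclosingCircle(k)
        f=np.zeros_like(m);cv2.drawContours(f,[k],-1,255,-1)
        lid=cv2.mean(m,f)[0]/255
        z=.023; p=ray(c,(u,v),z)
        out.append(("good" if lid>.75 else "open",p,(a*2.5+b*2.5)/2,(u,v),round(lid,2)))
    return out
def quad(c,lo,hi,box,z):
    """largest colour blob in box (u0,v0,u1,v1): min-area rect -> world centre, long-axis yaw, sizes"""
    u0,v0,u1,v1=box;hsv=cv2.cvtColor(np.ascontiguousarray(c["image"]),cv2.COLOR_RGB2HSV)
    m=np.zeros(hsv.shape[:2],np.uint8);m[v0:v1,u0:u1]=cv2.inRange(hsv,lo,hi)[v0:v1,u0:u1]
    k=max(cv2.findContours(m,cv2.RETR_EXTERNAL,cv2.CHAIN_APPROX_NONE)[0],key=cv2.contourArea)
    P=np.array([ray(c,p,z) for p in cv2.boxPoints(cv2.minAreaRect(k))])
    e=[P[1]-P[0],P[2]-P[1]];L=max(e,key=np.linalg.norm);yaw=np.arctan(L[1]/L[0])
    return P.mean(0),yaw,sorted(np.linalg.norm(x) for x in e)
E
python3 - <<'E'
from h import *
c=dict(np.load("top0.npz"))
for t in tins(c): print(t[0],np.round(t[1],3),t[2:])
hsv=cv2.cvtColor(np.ascontiguousarray(c["image"]),cv2.COLOR_RGB2HSV)
for n,p in dict(binf=(160,253),binrim=(160,206),tray=(411,263),table=(200,240),mat=(225,200),box=(335,208),post=(325,250),rim2=(182,250)).items(): print(n,hsv[p[1],p[0]])
for n,p,z in [("pivot",(347,218),.08),("post",(325,250),.1),("roll",(328,294),.04),("bin",(160,253),.004),("tray",(411,263),.01)]: print(n,ray(c,p,z).round(3))
crop=c["image"][170:320,290:450,::-1]; top=cv2.resize(crop,None,fx=4,fy=4,interpolation=cv2.INTER_CUBIC)
cv2.imwrite("pics/crop1.png",top)
crop=c["image"][190:315,120:200,::-1]
s=dict(np.load("scene0.npz"))["image"][215:320,260:390,::-1]
a=cv2.resize(crop,(384,600),interpolation=cv2.INTER_CUBIC); b=cv2.resize(s,(416,336),interpolation=cv2.INTER_CUBIC)
o=np.zeros((600,800,3),np.uint8);o[:,:384]=a;o[:336,384:]=b;cv2.imwrite("pics/crop2.png",o)
E
```

```text
good [0.44  0.16  0.023] (60.0, (231.6666717529297, 277.6666564941406), 1.0)
open [0.551 0.06  0.023] (60.104074478149414, (268.5027770996094, 237.20474243164062), 0.35)
open [0.557 0.154 0.023] (60.987958908081055, (234.44737243652344, 234.92105102539062), 0.35)
open [0.656 0.046 0.023] (58.75, (273.7083435058594, 199.5), 0.33)
good [ 0.729 -0.41   0.023] (30.93591868877411, (437.0, 173.0), 1.0)
binf [ 68   8 123]
binrim [60  7 37]
tray [ 90   1 187]
table [ 20  15 158]
mat [120   9  27]
box [ 85  10 147]
post [40  8 96]
rim2 [70 19 41]
pivot [ 0.594 -0.154  0.08 ]
post [ 0.508 -0.095  0.1  ]
roll [ 0.395 -0.103  0.04 ]
bin [0.51  0.366 0.004]
tray [ 0.478 -0.333  0.01 ]
```

View pics/crop1.png

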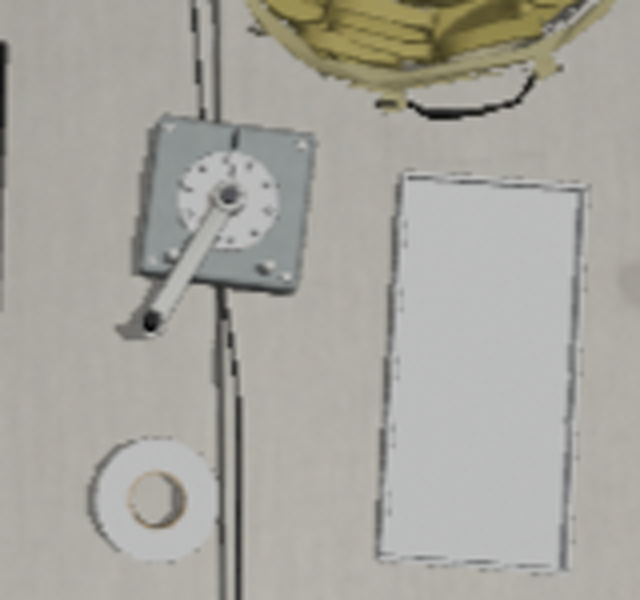

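View pics/crop2.png

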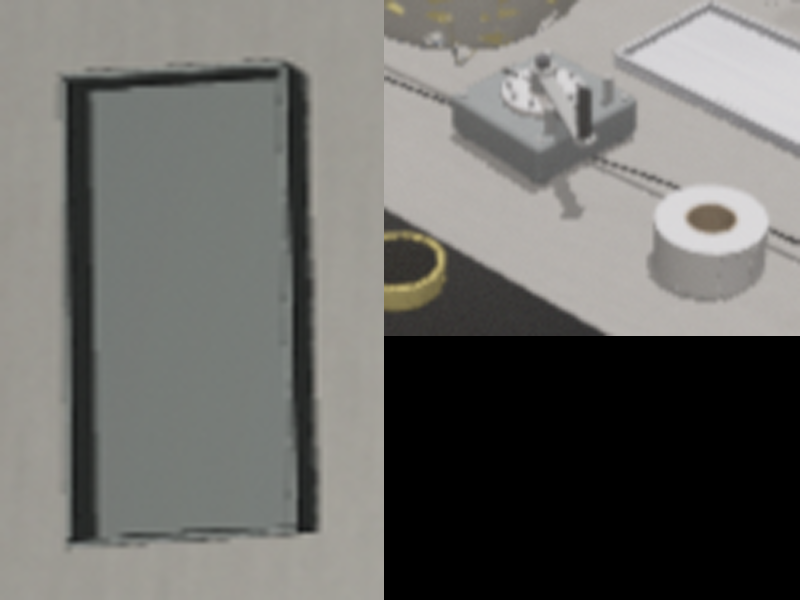

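Crop 1 shows the pivot at (229,195), the post at (152,320), and the tray corners at (403,173), (587,185), (568,570) and (378,558). Crop 2 shows the bin rim corners at (65,78), (285,65), (298,532) and (70,543). Next I convert these to world points and check them against the given sizes.

```bash
python3 - <<'E'
from h import *
c=dict(np.load("top0.npz"))
def q(pts,s,off,z):
    P=np.array([ray(c,np.array(p)/s+off,z) for p in pts])
    L=(P[0]+P[1]-P[2]-P[3])[:2]; print(P.mean(0).round(4),np.arctan2(L[1],L[0]).round(4),"len",np.linalg.norm(L)/2,"w",np.linalg.norm(P[0]-P[1]),np.linalg.norm(P[2]-P[3]))
q([(403,173),(587,185),(568,570),(378,558)],4,(290,170),.014)
q([(65,78),(285,65),(298,532),(70,543)],4.8,(120,190),.04)
pv=ray(c,np.array((229,195))/4+(290,170),.085);po=ray(c,np.array((152,320))/4+(290,170),.106)
print(pv,po,np.linalg.norm((pv-po)[:2]))
# cross-check with scene: project
s=dict(np.load("scene0.npz"))
print("post in scene crop2", (proj(s,[*po[:2],.106])-(260,215))*3.2+(384,0), "expect (584,88)")
print("pivot",(proj(s,[*pv[:2],.085])-(260,215))*3.2+(384,0))
for t in tins(c)[:4]: print(t[0],proj(s,t[1]))
print(r.inverse_kinematics([.44,.16,.02],[3.14159,0,0]),r.inverse_kinematics([.65,.3,.05],[3.14159,0,0]))
E
```

```text
[ 0.4801 -0.3322  0.014 ] -0.0835 len 0.26573923058844984 w 0.12799799335547976 0.1290585524251465
[0.5075 0.3596 0.04  ] 0.056 len 0.2646022647851653 w 0.12631666913299536 0.12774194716534606
[ 0.59138441 -0.15423219  0.085     ] [ 0.50771922 -0.10306825  0.106     ] 0.09806943111904515
post in scene crop2 [586.07293977  86.64806945] expect (584,88)
pivot [544.87962316  46.47182226]
good [268.54299545 339.59578084]
open [264.06784611 295.47536664]
open [231.81832591 314.78478029]
open [236.9063213  275.68894477]
[-0.4474611   0.60528955 -0.00226577  2.19309079  0.00383818  0.343217
 -2.02373498] [-0.47554809  0.8056296  -0.04088606  1.49758962  0.03963404  0.83918298
 -2.10115871]
```

```bash
cat >> h.py <<'E'
from scipy.spatial.transform import Rotation as Ro
BIN=(np.array([.5075,.3596]),.056); TRAY=(np.array([.4801,-.3322]),-.0835)
def rv(psi): return (Ro.from_euler("z",psi)*Ro.from_rotvec([np.pi,0,0])).as_rotvec()
def go(x,y,z,psi):
    """ptp to tool-down pose; half-turn chosen for the smaller last joint"""
    c=[(abs(q[6]),rv(p)) for p in (psi,psi+np.pi) if (q:=r.inverse_kinematics([x,y,z],rv(p))) is not None]
    r.move_ptp([x,y,z],min(c,key=lambda k:k[0])[1])
def up(z=.2,v=.25):
    p=r.read_eef_pos();r.servo_line([p[0],p[1],z],velocity=v)
def find():
    c=capture("top");return [t for t in tins(c) if t[2]>50],c
def slot(F,s):
    a=F[1];return F[0]+s*np.array([np.cos(a),np.sin(a)])
def pick(p,others):
    best=max(np.linspace(0,np.pi,12,endpoint=False),key=lambda a:min([1]+[min(.065,np.linalg.norm(p[:2]+s*.045*np.array([-np.sin(a),np.cos(a)])-o[:2])) for o in others for s in(1,-1)])-.002*abs(np.sin(a)))
    r.set_gripper(.078,40);go(p[0],p[1],.07,best)
    hit=r.servo_line([p[0],p[1],-.012],velocity=.05,contact_N=4)
    z=r.read_eef_pos()[2];r.servo_line([p[0],p[1],z+.005],velocity=.05)
    r.set_gripper(.05,40);zg=r.read_eef_pos()[2]
    print("pick yaw",round(best,2),hit,"touch z",round(z,4),"gap",round(r.read_finger_gap(),4),"F",r.read_grip_force(),"t",r.read_time())
    up();return zg
def place(F,s,zg):
    x,y=slot(F,s);go(x,y,.2,F[1]);r.servo_line([x,y,zg+.02],velocity=.2)
    hit=r.servo_line([x,y,zg-.003],velocity=.04,contact_N=4)
    print("place",hit,round(r.read_eef_pos()[2]-zg,4),"gap",round(r.read_finger_gap(),4))
    r.set_gripper(.078);up()
E
python3 - <<'E'
from h import *
T,_=find();o=[t for t in T if t[0]=="open"];t=max(o,key=lambda t:t[1][0])
print([(t[0],t[1].round(3)) for t in T])
zg=pick(t[1],[u[1] for u in T if u is not t])
if r.read_finger_gap()>.06: place(BIN,.08,zg)
print(r.read_time())
c=capture("scene");cv2.imwrite("pics/s1.png",c["image"][:,:,::-1])
E
```

```text
[('good', array([0.44 , 0.16 , 0.023])), ('open', array([0.551, 0.06 , 0.023])), ('open', array([0.557, 0.154, 0.023])), ('open', array([0.656, 0.046, 0.023]))]
pick yaw 0.0 True touch z -0.0071 gap 0.0638 F 43.41272160789231 t 5.1583
place True 0.0006 gap 0.0635
10.1583
```

View pics/s1.png

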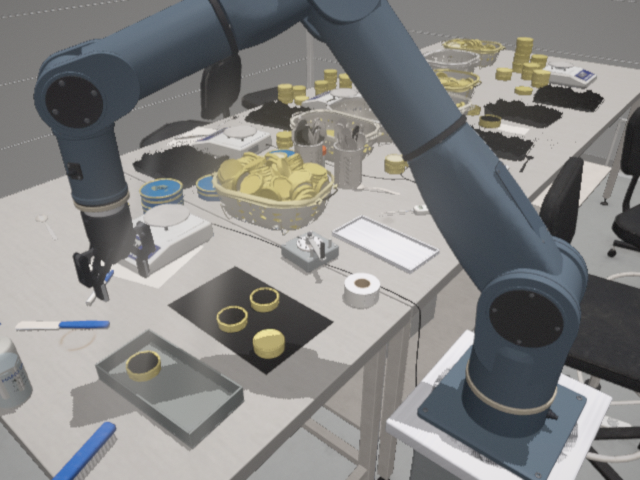

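The first reject stands in the bin at about (143,365). Next is the lever.

```bash
cat >> h.py <<'E'
PV=np.array([.5914,-.1542]);PO=np.array([.5077,-.1031]);PH0=np.arctan2(*(PO-PV)[::-1])
def lev(th,d=.0172,z=.075):
    "TCP pose with the finger side against the post at lever angle th (d: finger half width + post radius)"
    a=PH0+th;e=np.array([np.cos(a),np.sin(a)]);t=np.array([-e[1],e[0]])
    return [*(PV+.1*e-d*t),z],a+np.pi/2
def count():
    r.set_gripper(0)
    sc=[]
    for k in (0,np.pi):
        q=[r.inverse_kinematics(lev(th)[0],rv(lev(th)[1]+k)) for th in(0,.9)]
        if all(x is not None for x in q): sc.append((max(abs(x[6]) for x in q),k))
    k=min(sc)[1]
    def step(th,v,d=.0172,**kw): p,a=lev(th,d);return r.servo_line(p,rv(a+k),velocity=v,**kw)
    p,a=lev(0,.045,.16);r.move_ptp(p,rv(a+k))
    f0=r.read_contact_force();r.servo_line(lev(0,.045)[0],velocity=.15)
    step(0,.08,.022)
    for th in(.15,.3,.45,.6,.75): step(th,.1)
    f1=r.read_contact_force();hit=False;th=.75
    while th<1.0 and not hit:
        th+=.05;step(th,.04);f=np.linalg.norm((r.read_contact_force()-f0)[:2]);hit=f>12
    print("lever th",round(th,2),"F.75",np.linalg.norm((f1-f0)[:2]).round(1),"Fend",f.round(1))
    r.pause(.2)
    c=capture("top")
    for th in(.7,.5,.3,.15,0): step(th,.15)
    step(0,.15,.045);up();return c
E
python3 - <<'E'
from h import *
c=count();print(r.read_time())
d=capture("top")
f=lambda c:cv2.resize(c["image"][190:280,300:390,::-1],(400,400),interpolation=cv2.INTER_CUBIC)
cv2.imwrite("pics/lev1.png",np.hstack([f(c),f(d)]))
E
```

```text
lever th 0.9 F.75 5.0 Fend 14.0
18.925
```

View pics/lev1.png

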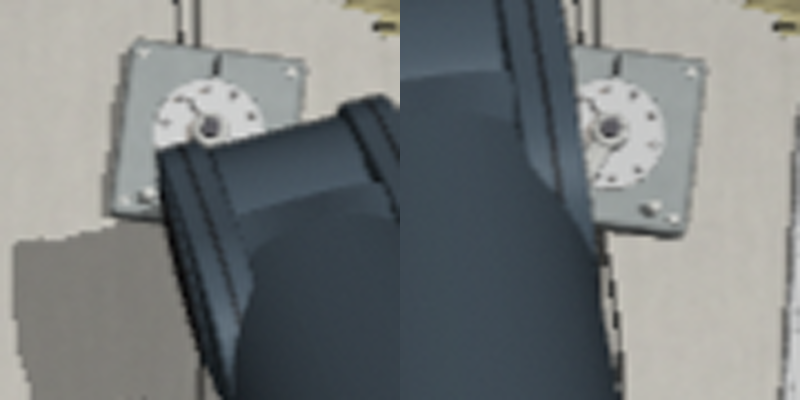

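The left panel, at the stop, shows the wheel's index mark moved about one tenth of a turn counter-clockwise, from the top to upper left (190,100). The 14 N end force fits hitting the stop. I clear the arm and check the lever before taking reject 2.

```bash
cat > step.py <<'E'
from h import *
import sys
slot_s=float(sys.argv[1]);tag=sys.argv[2]
go(.42,-.42,.3,0)
T,c=find();cv2.imwrite(f"pics/top_{tag}.png",cv2.resize(c["image"][165:315,120:450,::-1],(792,360),interpolation=cv2.INTER_CUBIC))
print([(t[0],t[1].round(3),round(t[2])) for t in T])
M=[t for t in T if t[1][1]<.27];o=[t for t in M if t[0]=="open"];t=min(o,key=lambda t:t[1][1])
zg=pick(t[1],[u[1] for u in T if u is not t])
if r.read_finger_gap()>.06: place(BIN,slot_s,zg)
c=capture("scene");cv2.imwrite(f"pics/s_{tag}.png",c["image"][200:470,60:460,::-1])
print(r.read_time())
E
python3 step.py 0 2
```

```text
[('good', array([0.44 , 0.16 , 0.023]), 60), ('open', array([0.551, 0.06 , 0.023]), 60), ('open', array([0.557, 0.154, 0.023]), 61), ('open', array([0.587, 0.363, 0.023]), 60)]
pick yaw 0.79 True touch z -0.0072 gap 0.0635 F 42.8837808870594 t 25.1167
place True 0.0007 gap 0.0635
30.0917
```

```bash
cd pics; python3 -c "
import cv2,numpy as np
a=cv2.imread('top_2.png');b=cv2.imread('s_2.png');o=np.zeros((600,800,3),np.uint8);a=cv2.resize(a,(660,300));o[:300,:660]=a;b=cv2.resize(b,(440,297));o[303:600,:440]=b;cv2.imwrite('c2.png',o)"
```

```text
(no output)
```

View pics/c2.png

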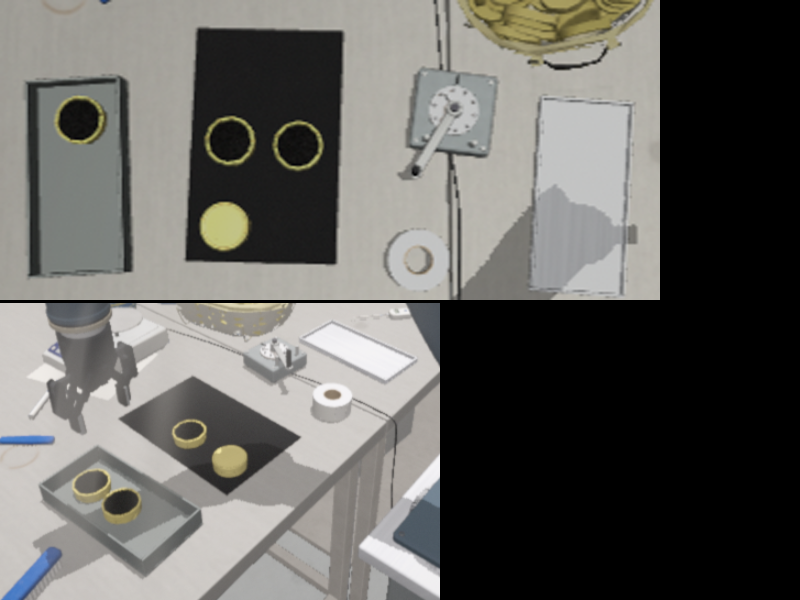

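The lever is home and two rejects stand flat in the bin. I count, then place reject 3.

```bash
python3 -c "
from h import *
count()" && python3 step.py -.08 3; cd pics;python3 -c "
import cv2,numpy as np
a=cv2.imread('top_3.png');b=cv2.imread('s_3.png');o=np.zeros((600,800,3),np.uint8);a=cv2.resize(a,(660,300));o[:300,:660]=a;b=cv2.resize(b,(440,297));o[303:600,:440]=b;cv2.imwrite('c3.png',o)"
```

```text
lever th 0.9 F.75 3.4 Fend 13.2
[('good', array([0.44 , 0.16 , 0.023]), 60), ('open', array([0.507, 0.357, 0.023]), 60), ('open', array([0.557, 0.154, 0.023]), 61), ('open', array([0.587, 0.363, 0.023]), 60)]
pick yaw 0.0 True touch z -0.0072 gap 0.0634 F 43.31410696686362 t 45.2167
place True 0.0005 gap 0.0632
49.975
```

View pics/c3.png

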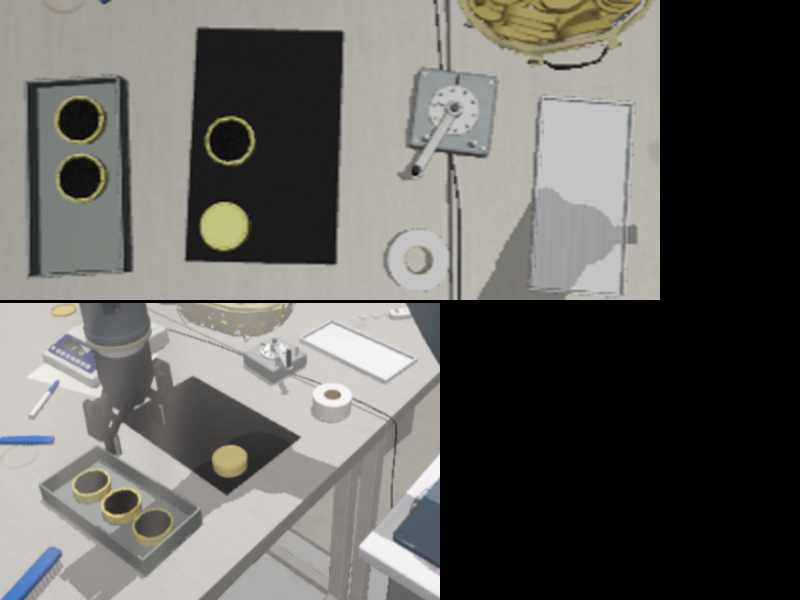

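All three rejects are standing in the bin and the lever is home. Now the third count, then the lidded tin into the tray.

```bash
python3 - <<'E'
from h import *
count()
go(.42,-.42,.3,0)
T,c=find();print([(t[0],t[1].round(3),round(t[2])) for t in T])
g=[t for t in T if t[0]=="good"]
assert len(g)==1
zg=pick(g[0][1],[u[1] for u in T if u is not g[0]])
if r.read_finger_gap()>.06: place(TRAY,0,zg)
go(.45,.1,.35,0)
c=capture("top");a=c["image"][165:315,120:450,::-1];cv2.imwrite("pics/f1.png",cv2.resize(a,(792,360),interpolation=cv2.INTER_CUBIC))
go(.42,-.42,.3,0)
T,c=find();print([(t[0],t[1].round(3),round(t[2])) for t in T],r.read_time())
b=c["image"][165:315,120:450,::-1]
cv2.imwrite("pics/f1.png",cv2.resize(np.vstack([a,b]),(660,600),interpolation=cv2.INTER_CUBIC))
E
```

```text
lever th 0.9 F.75 3.8 Fend 14.1
[('open', array([0.427, 0.353, 0.023]), 60), ('good', array([0.466, 0.159, 0.023]), 60), ('open', array([0.507, 0.357, 0.023]), 60), ('open', array([0.587, 0.363, 0.023]), 60)]
pick yaw 0.0 True touch z -0.0072 gap 0.0631 F 41.8868112002383 t 65.1
place True 0.0006 gap 0.0627
[('open', array([0.427, 0.353, 0.023]), 60), ('good', array([ 0.481, -0.331,  0.023]), 58), ('open', array([0.507, 0.357, 0.023]), 60), ('open', array([0.587, 0.363, 0.023]), 60)] 74.35
```

View pics/f1.png

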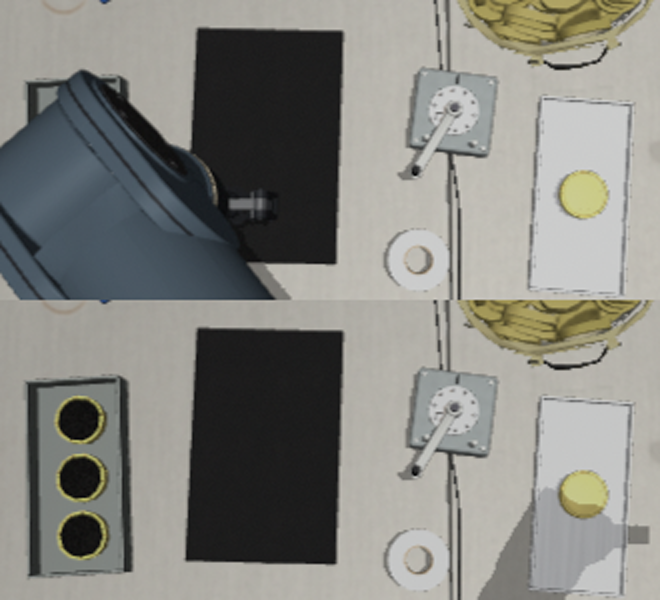

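Three rejects are in the bin at (80,420), (80,478) and (80,535). The lidded tin is in the tray at (584,194), the mat is empty, the lever is home, and the roll has not moved. I'm handing in.

```bash
python3 -c "
from rig import r
print(r.finish_job())"
```

```text
the job is handed in; nothing more can be done
None
```

I handed the job in: the three unlidded tins stand in the reject bin, each counted with one full lever swing, the one lidded tin is in the tray, and the label roll and thermometer were left alone; no verdict came back.

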